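# Open a manifold check valve with the vent coupler from the parts drawer

## Task

Pull the drawer of the small grey cabinet out to its stop and leave it out. Take the taller of the two steel couplers standing in it, leaving the shorter one standing where it is, and press the taller one mouth first and squarely onto the tilted nipple of the manifold block until it snaps over the nipple's head and its mouth is fully home on the nipple's collar. Finish holding it there: keep it gripped and pressed down against the spring of the valve pin, without letting go, and do not knock over the flask, beaker or weight standing on the bench.

Things in the scene. Friction and masses are not known exactly. Their poses are not given: they have to be found in the camera images.
- drawer (a joint): Drawer of the low grey parts cabinet (170 deep x 190 wide x 104 mm high, fixed to the bench): 0 shut, 0.115 m at its stop. It slides with about 1.5 N friction and stays where left.
- cabinet: The cabinet; origin at the centre of its underside on the bench. Its x axis points into the cabinet, so the drawer slides out along its -x; the front panel's outer face lies 85 mm in front of the origin when shut.
- drawer_handle (a point): Middle of the drawer's bar handle: a level steel bar of 8 mm diameter and 100 mm length along the cabinet's y, 80 mm above the bench, 38 mm clear gap between the bar and the white front panel; it moves with the drawer. The bar can be pinched from above across its thickness.
- drawer_rack (a point): Point on the drawer's inner floor (16 mm above the bench), 57 mm behind the front panel's outer face, midway between two pegs 72 mm apart along the cabinet's y on which the couplers stand (pegs 10 mm diameter, 16 mm high). Moves with the drawer. The front panel's top is 95 mm above the bench, the drawer's side walls 38 mm.
- coupler: Taller steel coupler: loose upright cylinder, 28 mm diameter, 66 mm tall, about 0.12 kg, dark rings round its closed top. Origin: centre of its open mouth (lower end as it stands); z from mouth to top. Bore 19 mm wide, 24 mm deep; 6 mm inside the mouth three sprung balls reach in to a 11 mm circle and snap over the nipple's head at some 5 to 9 N. Solid above 24 mm. Stands on either peg.
- short_cap: The shorter steel cap, same 28 mm diameter but only 46 mm tall: its 13 mm bore does not fit the nipple. It stands on the other peg and stays there. Origin at the centre of its mouth (lower end).
- manifold: Aluminium manifold block 90 x 70 x 34 mm, fixed to the bench, with a 34 mm round boss that carries the nipple, leaning 25 degrees (0.44 rad) from vertical to the block's front (its -x). Origin at the centre of the underside.
- nipple: Fixed steel nipple on the boss. Origin: centre of the top face of its 26 mm collar, where the coupler's mouth comes to rest, 62 mm above the bench; z along the nipple, outward and up. Stem 10 mm diameter, head 16 mm at 16 to 18 mm along z, tapering to 10 mm at 24 mm; the 7 mm valve pin reaches to 33 mm. The coupler has snapped on when its mouth is under 7.5 mm from the collar.
- valve_pin (a joint): Spring valve pin in the tip of the nipple: 0 out, grows as it is pressed in along the nipple (m). Spring about 4 N at first plus 0.6 N per mm. The coupler's bore meets it 9 mm above the collar; a coupler fully home on the collar holds it at about 0.009. When let go, the coupler is pushed back some 6 to 8 mm off the collar but stays snapped on.
- flask: Conical glass flask, 63 mm wide, 98 mm tall, standing on the bench; origin at its underside.
- beaker: Glass beaker, 56 mm wide, 68 mm tall, standing on the bench; origin at its underside.
- weight: Small steel knobbed weight, 26 mm wide, 34 mm tall, standing on the bench; origin at its underside.

How it is judged:
On the way, in this order (a step that is already met when the one before it is completed fails the run):
1. the drawer is pulled out to its stop (value of joint drawer above 0.109 m), for 0.2 s.
2. the taller coupler has snapped over the head of the nipple, square on it (z of coupler in the frame of nipple below 0.0075 m and distance between coupler and nipple below 0.009 m and angle between the z axis of coupler and the z axis of nipple, either way round below 0.14 rad), for 0.1 s.
At the end, for the whole second after the job is handed in: Taller coupler on the nipple: mouth within 2.5 mm of the collar, 5 mm of its centre, axis within 0.12 rad; valve pin in over 7 mm; fingers hold the coupler (over 2 N), still; drawer out over 0.10 m; shorter cap upright in it, within 50 mm of the rack point (value of joint valve_pin above 0.007 m and z of coupler in the frame of nipple below 0.0025 m and distance between coupler and nipple below 0.005 m and angle between the z axis of coupler and the z axis of nipple, either way round below 0.12 rad and contact force between the fingers and coupler above 2 N and linear speed of coupler below 0.02 m/s and value of joint drawer above 0.1 m and angle between short_cap's own z axis and vertical below 0.2 rad and distance between short_cap and drawer_rack below 0.05 m); the arm keeps its last pose, push and grip.
It fails at once if the flask, beaker or weight is knocked over (angle between any of flask, beaker, weight's own z axis and vertical above 0.5 rad).
It also fails if it takes over 61 s, if anything falls off the work surface, if the arm or the gripper's body presses on something with over 40 N, if the wrist force passes 120 N, or if a joint passes its speed limit or range.

## Robot

A 6-joint arm with a two-finger parallel gripper is mounted at the origin on a cart in front of the work surface, level with it; the furniture and walls round the work are solid. World frame = base frame: x ahead of the robot, y to its left, z up, the work surface at z = 0. Lengths are in m, angles in rad, forces in N, time in s.
With the tool pointing down it reaches from about 0.325 to 0.775 m from the base axis. Payload 5.5 kg.
Tool frame: the origin (TCP) lies where the fingers leave the gripper's body, on its centre line; the fingertips stand 73 mm ahead of it and the grasp point (between the pads) lies 54 mm ahead of it (arm.finger_overhang is the distance from the TCP to the fingertips, in m); z points along the fingers, y is the line along which they close (so a half turn about z gives the same grasp; the last joint's range is limited). The gripper opens to 85 mm and grips with 20 to 120 N. Pads are 22 mm wide; open, the fingers measure 114 mm over their backs; the gripper's body (76 mm by 85 mm) begins 54 mm behind the grasp point. The pads swing forward as they close: fully open they stand 13 mm farther back than shut.
Start: joints at [-1.279, 0.091, 1.231, -0, 1.82, -0.057], TCP at [0.205, -0.564, 0.304] pointing down, gripper open.
Joint ranges: [-2.87, 2.87], [-0.86, 2.18], [0.17, 2.46], [-1.51, 4.65], [0.06, 2.69], [-2.65, 2.65]. Speed limits (rad/s): [2.57, 2.57, 3.01, 3.14, 3.14, 3.14].

## Interface

Orientations are given as a rotation vector (axis times angle).
In Python, from bench import status, cams, arm, silhouettes gives the robot as it stands.
- The arm moves only by the shell command python3 -m creep 'ROWS' [FORCE]. ROWS is JSON, a list that holds one entry, the list of rows, each a list of 7 numbers: the shift along the tool's x, y, z in cm, then the turn, a rotation vector about the tool's x, y, z in rad, then the gripper command: -1 is shut, 1 is fully open, values between are in proportion. A call has 1 to 10 rows; each row is the pose to reach, as a shift and turn from the pose commanded when the call began, along the tool's axes at that moment; what a row does not reach only later rows make up. A row lasts 1/8 s, in which the tool goes at most 62.5 mm and 10.7 degrees, less where a joint would pass 70% of its speed; a pose out of reach is approached as far as the arm can. A call with a gripper value outside its range is refused whole. The fingers move at their own pace and stop on an object; FORCE is the grip in N (left out, the last holds). Time passes only in rows, so rows that repeat a pose let the fingers close. It gives the time, the measured TCP pose, the force, the opening and the grip force at its end, in the units of the state.
- status.get_state(): the state, without advancing time (a new reading comes with each control period).
- cams.camera(name): name is "side" or "top"; returns a dict with "frame" (384x512x3 uint8, red, green, blue), "mtx" (3x3 intrinsics, pixels), "eye" and "rotation" of the camera in the world. Camera axes: x right, y down, z forward; pixel columns grow to the right and rows downward; lengths in m; the calibration is good to about 2 mm. A picture is of the moment at which its call begins. There is no depth.
- arm.finish_job(): hands the job in; it is judged then, once.
Trained networks look in a picture, given as the dict that the camera call returned (one of the last four; its "shot" number tells which), for a name from the list of things; names that differ only in an ending like _2 or _b are one class to them, and where a whole thing is asked for, a point or a joint stands for the part that bears it (a point fixed in the world has none). Each returns a list of dicts, best first, with "conf" (0 to 1); they miss things now and then, are a little off and sometimes report something else, mostly with a low value. They report only what shows in the picture. A call takes as long as a camera call.
- silhouettes(picture, name): "region" (384x512 bool, what is visible of it) and "position" ([column, row] in pixels, amid what is visible of it).
The state is a dict: "t": time; "q": joint angles; "dq": joint speeds; "effort": joint torques, N m; "position": TCP position; "tcp_rot": TCP orientation; "force": force on the tool from outside, world axes, zero at the start; "ft_torque": the same for the moment, N m; "finger_gap": finger opening in m; "grasp_force": force on a finger pad.
Only numpy, scipy, OpenCV 4.12 (cv2) and the standard library are available. Lean on these libraries where they do the work, as an engineer would, in place of code of your own. Each camera call takes 0.05 s, during which the arm holds its last target. There are 200 camera calls.

## Working session

There is one attempt and no reset: what is moved stays moved. The work goes in short steps, Python scripts to look and compute and a shell command to move; the robot and the scene stay as the last step left them, time stands still between calls to the robot, and variables do not carry over. Pictures are saved under pics/ and viewed, at most 10 in all, crops included, and the job is handed in when it is done.

```bash
mkdir -p pics; ls
cat > h.py <<'E'
import numpy as np, cv2
from scipy.spatial.transform import Rotation as R
from bench import status, cams, arm, silhouettes
def ray(p,uv):
    d=np.linalg.solve(p["mtx"],[uv[0],uv[1],1.]); Rm=np.array(p["rotation"])
    if Rm.ndim==1: Rm=R.from_rotvec(Rm).as_matrix()
    return np.array(p["eye"]),Rm@d
def atz(p,uv,z):
    e,d=ray(p,uv); return e+d*(z-e[2])/d[2]
def proj(p,X):
    Rm=np.array(p["rotation"])
    if Rm.ndim==1: Rm=R.from_rotvec(Rm).as_matrix()
    c=Rm.T@(np.array(X)-p["eye"]); u=np.array(p["mtx"])@c; return u[:2]/u[2]
def tri(p1,u1,p2,u2):
    e1,d1=ray(p1,u1);e2,d2=ray(p2,u2)
    A=np.c_[d1,-d2]; s=np.linalg.lstsq(A,e2-e1,rcond=None)[0]
    a=e1+s[0]*d1;b=e2+s[1]*d2; return (a+b)/2,np.linalg.norm(a-b)
def save(p,n): cv2.imwrite("pics/"+n,cv2.cvtColor(p["frame"],cv2.COLOR_RGB2BGR))
E
python3 - <<'E'
from h import *
s=status.get_state(); print(s["t"],s["position"],s["tcp_rot"],s["finger_gap"])
ims=[]
for n in("side","top"):
    p=cams.camera(n); ims.append(p["frame"]); print(n,p["eye"],p["rotation"],p["mtx"])
    for o in("cabinet","drawer_handle","coupler","short_cap","manifold","nipple","flask","beaker","weight"):
        for r in silhouettes(p,o)[:2]:
            m=r["region"]; ys,xs=np.nonzero(m); print(o,round(r["conf"],2),np.round(r["position"],1),m.sum(),(xs.min(),xs.max(),ys.min(),ys.max()) if len(xs) else '')
im=np.vstack(ims)
for i,n in enumerate(("side","top")): cv2.imwrite(f"pics/{n}0.png",cv2.cvtColor(cv2.resize(ims[i],(800,600)),cv2.COLOR_RGB2BGR))
E
```

```text
pics
0.0 [ 0.20500952 -0.56373578  0.30276368] [-3.09203796e+00 -5.44764671e-01  3.88051777e-04] 0.08558088237743657
side [ 0.50391639 -1.23909035  0.7575633 ] [-2.05329986 -0.02713123 -0.01840174] [[386.26151585   0.         257.07670343]
 [  0.         386.26151585 192.6464604 ]
 [  0.           0.           1.        ]]
cabinet 0.81 [264.9 154.6] 1356 (np.int64(235), np.int64(286), np.int64(137), np.int64(175))
drawer_handle 0.82 [249.1 159.6] 360 (np.int64(237), np.int64(267), np.int64(148), np.int64(171))
short_cap 0.72 [311.4 275.4] 512 (np.int64(303), np.int64(323), np.int64(259), np.int64(289))
manifold 0.73 [270.4 304.3] 1008 (np.int64(250), np.int64(291), np.int64(287), np.int64(322))
nipple 0.4 [199.9 300.7] 137 (np.int64(192), np.int64(203), np.int64(294), np.int64(308))
flask 0.83 [296.5 192.8] 240 (np.int64(289), np.int64(302), np.int64(175), np.int64(200))
beaker 0.59 [313.6 274.9] 508 (np.int64(303), np.int64(323), np.int64(260), np.int64(289))
top [0.28891097 0.00317925 1.71323479] [-2.16853506  2.11960904 -0.12463776] [[366.43104816   0.         249.16315213]
 [  0.         366.43104816 193.13823164]
 [  0.           0.           1.        ]]
cabinet 0.64 [338.1 162.7] 111 (np.int64(330), np.int64(341), np.int64(156), np.int64(167))
drawer_handle 0.83 [161.  203.6] 210 (np.int64(150), np.int64(174), np.int64(186), np.int64(215))
manifold 0.59 [359.7 188.8] 331 (np.int64(347), np.int64(370), np.int64(178), np.int64(200))
beaker 0.51 [337.6 160.8] 145 (np.int64(329), np.int64(342), np.int64(155), np.int64(168))
weight 0.22 [360.4 188.6] 334 (np.int64(347), np.int64(369), np.int64(178), np.int64(201))
```

View pics/side0.png

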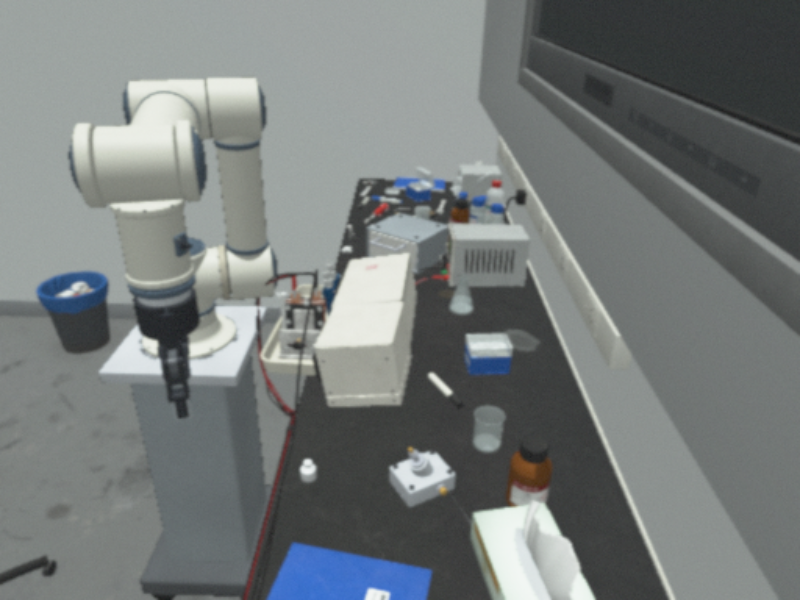

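View pics/top0.png

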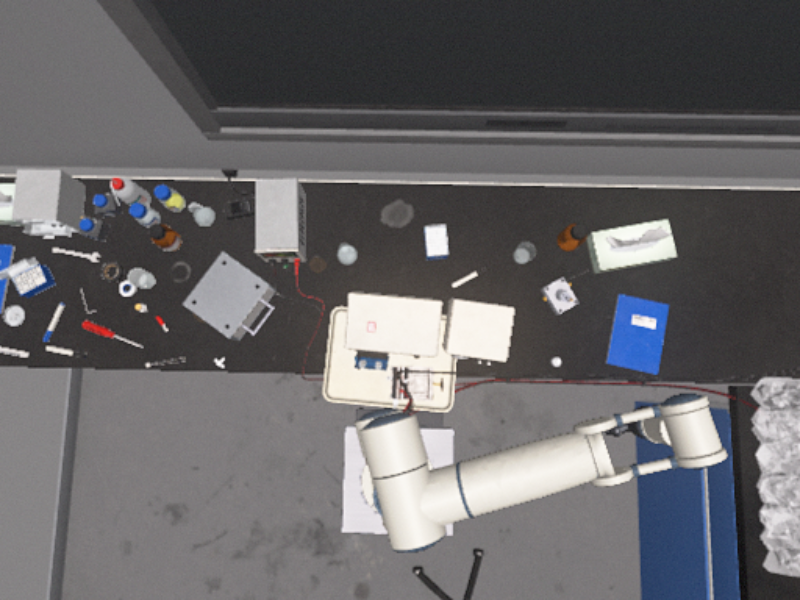

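The side view shows the cabinet around (410,240) with the handle facing the robot's right, the manifold at (420,475), the weight at (308,470), the beaker at (488,428) and the flask at (461,300), all in 800x600 pixels. In the top view the cabinet is at (230,295), its handle at (262,318), the manifold at (560,295), the weight at (556,361), the beaker at (524,252) and the flask at (347,253). Tall cream instruments stand in between.

Run:
```python
from h import *
t=cams.camera("top"); s=cams.camera("side")
def c(p,x,y,w,h): return cv2.resize(p["frame"][y:y+h,x:x+w],(400,300),interpolation=cv2.INTER_CUBIC)
im=np.vstack([np.hstack([c(t,110,155,80,60),c(t,325,150,80,60)]),np.hstack([c(s,225,125,80,60),c(s,235,270,80,60)])])
cv2.imwrite("pics/c1.png",im[...,::-1])
for nm,u in dict(handle=(161,203.6)).items(): print(nm,atz(t,u,.08))
print('side handle',atz(s,(249.1,159.6),.08))
k=.64
for nm,u,v,z in [("manifold",(560,296),(422,478),.034),("weight",(556,361),(308,470),.017),("beaker",(524,252),(488,428),.034),("flask",(347,253),(461,300),.04),
 ("boxTopNear",(447,302),(320,345),.1),("boxright",(514,308),(410,325),.1)]:
    print(nm,atz(t,np.array(u)*k,z).round(3),atz(s,np.array(v)*k,z).round(3))
# box corner heights: near right corner top (509,361)top / (318,350) side; far right (514,308)/(405,335)
print(tri(t,np.array((509,361))*k,s,np.array((318,350))*k),tri(t,np.array((514,308))*k,s,np.array((405,338))*k))
```

```text
handle [0.45181118 0.42963976 0.08      ]
side handle [0.46635077 0.37301862 0.08      ]
manifold [ 0.542 -0.468  0.034] [ 0.547 -0.488  0.034]
weight [ 0.352 -0.458  0.017] [ 0.353 -0.459  0.017]
beaker [ 0.673 -0.363  0.034] [ 0.672 -0.356  0.034]
flask [0.657 0.165 0.04 ] [0.659 0.145 0.04 ]
boxTopNear [ 0.508 -0.13   0.1  ] [ 0.341 -0.188  0.1  ]
boxright [ 0.495 -0.319  0.1  ] [ 0.525 -0.096  0.1  ]
(array([ 0.34831525, -0.29343918,  0.15447118]), np.float64(0.009533569181958475)) (array([ 0.4986868 , -0.30106773,  0.18836462]), np.float64(0.029507386280674792))
```

View pics/c1.png

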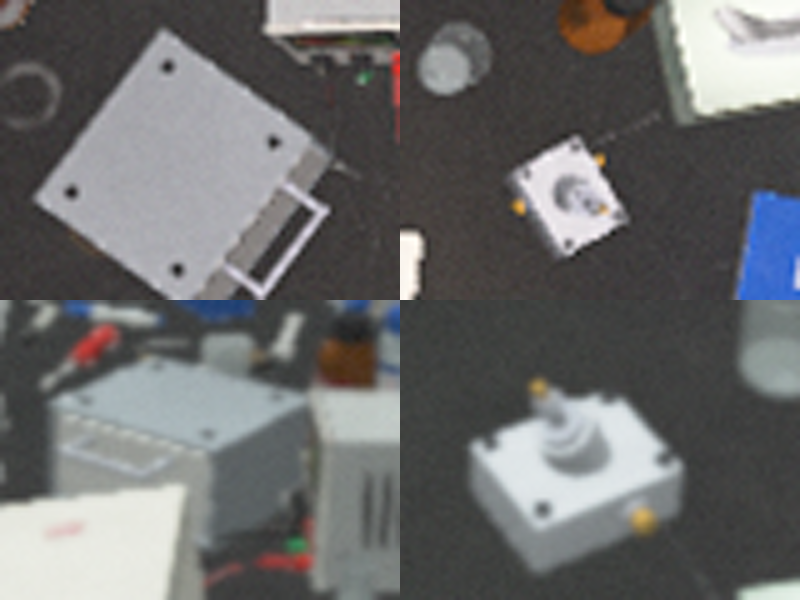

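The crops (5x) show the cabinet's rear top edge from (165,28) to (35,200) and its handle bar from (328,210) to (262,296). The manifold's top corners are at (575,135), (628,220), (568,258) and (507,172). The golden pin tip is at (605,210) in the top view and (538,388) in the side view.

```bash
cat >> h.py <<'E'
def delta(pos,Rm,s=None):
    s=s or status.get_state(); R0=R.from_rotvec(s["tcp_rot"])
    print("shift cm",(R0.inv().apply(np.array(pos)-s["position"])*100).round(2),"turn",(R0.inv()*R.from_matrix(Rm)).as_rotvec().round(4))
def toolR(z,y):
    z=np.array(z,float)/np.linalg.norm(z); y=np.array(y,float); y-=z*(y@z); y/=np.linalg.norm(y)
    return np.c_[np.cross(y,z),y,z]
E
python3 - <<'E'
from h import *
t=cams.camera("top"); s=cams.camera("side")
T=lambda c:np.array([110+c[0]/5,155+c[1]/5]); M=lambda c:np.array([325+(c[0]-400)/5,150+c[1]/5])
SC=lambda c:np.array([225+c[0]/5,125+(c[1]-300)/5]); SM=lambda c:np.array([235+(c[0]-400)/5,270+(c[1]-300)/5])
a=atz(t,T((165,28)),.104);b=atz(t,T((35,200)),.104);h1=atz(t,T((328,210)),.08);h2=atz(t,T((262,296)),.08)
print("rear",a,b,np.linalg.norm(a-b)," bar",h1,h2,np.linalg.norm(h1-h2),(h1+h2)/2)
yv=(b-a)/np.linalg.norm(b-a);print("yaws",np.degrees(np.arctan2(*(a-b)[[1,0]])),np.degrees(np.arctan2(*(h1-h2)[[1,0]])))
xin=np.array([-yv[1],yv[0],0]); xin*=np.sign(xin@((a+b)/2-(h1+h2)/2))
print("xin",xin,"handle from rear",(a+b)/2-xin*(.17+.042))
print("side bar",atz(s,SC((65,448)),.08),atz(s,SC((155,472)),.08))
mc=[(575,135),(628,220),(568,258),(507,172)]
P=[atz(t,M(c),.034) for c in mc]; print("man",np.round(P,3),np.mean(P,0))
Q=[atz(s,SM(c),.034) for c in [(620,398),(685,465),(540,525),(470,445)]]; print("side man",np.round(Q,3),np.mean(Q,0))
print("pin tip",tri(t,M((605,210)),s,SM((538,388))), atz(t,M((605,210)),.092),atz(s,SM((538,388)),.092))
E
```

```text
rear [0.64218625 0.51570978 0.104     ] [0.48351396 0.62225291 0.104     ] 0.19112387824697447  bar [0.48313975 0.36528464 0.08      ] [0.40426499 0.42066811 0.08      ] 0.09637715975080227 [0.44370237 0.39297638 0.08      ]
yaws -33.88003808963901 -35.07536715244376
xin [ 0.5574559   0.83020655 -0.        ] handle from rear [0.44466945 0.39297755 0.104     ]
side bar [0.41317542 0.42901781 0.08      ] [0.49742455 0.37754142 0.08      ]
man [[ 0.601 -0.476  0.034]
 [ 0.522 -0.523  0.034]
 [ 0.486 -0.468  0.034]
 [ 0.565 -0.413  0.034]] [ 0.54329987 -0.47009283  0.034     ]
side man [[ 0.573 -0.426  0.034]
 [ 0.605 -0.476  0.034]
 [ 0.529 -0.521  0.034]
 [ 0.492 -0.465  0.034]] [ 0.54939798 -0.47176718  0.034     ]
pin tip (array([ 0.52429494, -0.4850559 ,  0.09160957]), np.float64(0.003079058842348899)) [ 0.5226882  -0.48500117  0.092     ] [ 0.52581205 -0.48517131  0.092     ]
```

Run:
```python
from h import *
xin=np.array([.562,.827,0]); Rm=toolR([0,0,-1],xin)
delta([.446,.395,.36],Rm); delta([.205,-.564,.36],Rm)
```

```text
shift cm [ 55.42 -81.88  -5.61] turn [-0.     -0.     -2.1958]
shift cm [-0.01  0.01 -5.61] turn [-0.     -0.     -2.1958]
```

```bash
python3 -m creep '[[[0,0,-5.6,0,0,0,1],[3,-4.5,-5.6,0,0,-0.15,0],[6,-9,-5.6,0,0,-0.3,-0.25],[9.5,-14,-5.6,0,0,-0.45,-0.25],[13,-19,-5.6,0,0,-0.6,-0.25],[16.5,-24,-5.6,0,0,-0.75,-0.25],[20,-29.5,-5.6,0,0,-0.9,-0.25],[23.5,-35,-5.6,0,0,-1.05,-0.25],[27,-40,-5.6,0,0,-1.2,-0.25],[27,-40,-5.6,0,0,-1.2,-0.25]]]' 60
python3 - <<'E'
from h import *
s=status.get_state();print(s["q"],s["force"])
delta([.446,.395,.36],toolR([0,0,-1],[.562,.827,0]))
E
```

```text
t: 2.45
position: [0.3226, -0.092, 0.3605]
tcp_rot: [2.234, 2.207, 0.002]
force: [-0.8, -0.6, 0.4]
finger_gap: 0.0319
grasp_force: 0.0
[-3.80015963e-01 -5.97458045e-01  1.70408773e+00  8.94790095e-04
  2.03314509e+00 -3.67617225e-01] [-0.77251233 -0.64630147  0.38978144]
shift cm [48.84 11.76  0.08] turn [ 1.900e-03  9.000e-04 -9.859e-01]
```

```bash
python3 -m creep '[[[6,1.5,0,0,0,-0.12,-0.25],[12,3,0,0,0,-0.25,-0.25],[18,4.5,0,0,0,-0.37,-0.25],[24,6,0,0,0,-0.5,-0.25],[30,7.2,0,0,0,-0.62,-0.25],[36,8.7,0,0,0,-0.75,-0.25],[42,10,0,0,0,-0.86,-0.25],[48.8,11.8,0,0,0,-0.986,-0.25],[48.8,11.8,0,0,0,-0.986,-0.25],[48.8,11.8,0,0,0,-0.986,-0.25]]]'
python3 - <<'E'
from h import *
s=status.get_state();print(s["q"])
delta([.446,.395,.185],toolR([0,0,-1],[.562,.827,0]))
E
```

```text
t: 3.7
position: [0.4518, 0.3889, 0.3591]
tcp_rot: [-0.942, -2.997, 0.003]
force: [-0.6, -0.0, 0.1]
finger_gap: 0.0319
grasp_force: 0.0
[ 6.53920031e-01  1.00945661e-01  1.12205409e+00 -6.07791349e-04
  1.92033206e+00 -3.08115633e-01]
shift cm [ 0.82  0.2  17.41] turn [-0.0018  0.     -0.0121]
```

```bash
python3 -m creep '[[[0,0,6,0,0,0,-0.25],[0,0,12,0,0,0,-0.25],[0,0,16.5,0,0,0,-0.25],[0,0,16.5,0,0,0,-0.25]]]'
python3 - <<'E'
from h import *
t=cams.camera("top"); s=cams.camera("side"); st=status.get_state(); print(st["position"])
tip=np.array(st["position"])-[0,0,.073]
def c(p,X,w=80,h=60):
    u,v=proj(p,X).astype(int); x=max(u-w//2,0);y=max(v-h//2,0); print(proj(p,X),x,y)
    return cv2.resize(p["frame"][y:y+h,x:x+w],(400,300),interpolation=cv2.INTER_CUBIC)
im=np.hstack([c(t,tip),c(s,tip)]); cv2.imwrite("pics/c2.png",im[...,::-1])
E
```

```text
t: 4.2
position: [0.45, 0.3866, 0.1916]
tcp_rot: [-0.942, -2.993, 0.009]
force: [0.1, -0.1, 0.8]
finger_gap: 0.0317
grasp_force: 0.0
[0.45162319 0.38866286 0.19778416]
[167.71545363 202.7750126 ] 127 172
[246.07843373 148.93694143] 206 118
```

View pics/c2.png

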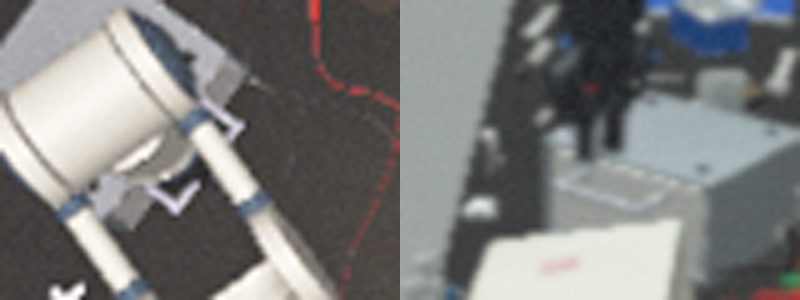

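Fingers hover over the handle: in the side crop the tips are near (600,150) and the bar runs from (560,185) to (660,205). The lateral offset is about 8 mm, which I will correct.

```bash
python3 -m creep '[[[0,0,0,0,0,0,-0.25],[0,0,0,0,0,0,-0.25]]]'
python3 - <<'E'
from h import *
delta([.446,.395,.132],toolR([0,0,-1],[.562,.827,0]))
E
```

```text
t: 4.55
position: [0.4515, 0.3899, 0.1977]
tcp_rot: [0.938, 2.996, 0.005]
force: [-0.2, -1.2, -0.2]
finger_gap: 0.0318
grasp_force: 0.0
shift cm [0.75 0.07 6.57] turn [ 0.0041  0.0014 -0.0102]
```

```bash
python3 -m creep '[[[0.7,0.1,0,0,0,0,-0.25],[0.7,0.1,3,0,0,0,-0.25],[0.7,0.1,5.5,0,0,0,-0.25],[0.7,0.1,6.6,0,0,0,-0.25],[0.7,0.1,6.6,0,0,0,-0.25],[0.7,0.1,6.6,0,0,0,-1],[0.7,0.1,6.6,0,0,0,-1],[0.7,0.1,6.6,0,0,0,-1],[0.7,0.1,6.6,0,0,0,-1]]]' 60
```

```text
t: 5.68
position: [0.4459, 0.3949, 0.1299]
tcp_rot: [0.938, 2.997, 0.003]
force: [-0.3, 2.3, 4.0]
finger_gap: 0.006
grasp_force: 58.9
```

```bash
python3 -m creep '[[[0,-1.5,0,0,0,0,-1],[0,-4,0,0,0,0,-1],[0,-6.5,0,0,0,0,-1],[0,-9,0,0,0,0,-1],[0,-10.8,0,0,0,0,-1],[0,-11.4,0,0,0,0,-1],[0,-11.7,0,0,0,0,-1],[0,-11.8,0,0,0,0,-1],[0,-11.8,0,0,0,0,-1],[0,-11.8,0,0,0,0,-1]]]'
```

```text
t: 6.92
position: [0.3828, 0.3019, 0.13]
tcp_rot: [0.935, 2.989, 0.027]
force: [25.0, 24.7, -15.5]
finger_gap: 0.0061
grasp_force: 58.7
```

```bash
python3 -m creep '[[[0,0.3,0,0,0,0,-1],[0,0.3,0,0,0,0,-0.25],[0,0.3,0,0,0,0,-0.25],[0,0.3,0,0,0,0,-0.25],[0,0.3,-4,0,0,0,-0.25],[0,0.3,-8,0,0,0,-0.25],[0,0.3,-12,0,0,0,-0.25],[0,0.3,-17,0,0,0,-0.25],[-8,0.3,-20,0,0,0,0],[-14,0.3,-20,0,0,0,0.2]]]'
python3 - <<'E'
from h import *
t=cams.camera("top"); s=cams.camera("side"); st=status.get_state(); print(st["position"],st["finger_gap"])
xin=np.array([.562,.827,0]);y=np.array([-.827,.562,0]); h=np.array([.446,.395,0]); rack=h+xin*.042+xin*.057-xin*.115; print("rack",rack)
for n,p in(("t",t),("s",s)):
    for o in("coupler","short_cap","drawer_handle"):
        for r in silhouettes(p,o)[:2]:
            print(n,o,round(r["conf"],2),np.round(r["position"],1),r["region"].sum(), atz(p,r["position"],.06).round(3))
def c(p,X,w=80,h=60):
    u,v=proj(p,X).astype(int); x=max(u-w//2,0);y=max(v-h//2,0); print(x,y,[proj(p,rack+k*.036*np.array([-.827,.562,0])+[0,0,z]).round(1) for k in(1,-1) for z in(.082,.062)])
    return cv2.resize(p["frame"][y:y+h,x:x+w],(400,300),interpolation=cv2.INTER_CUBIC)
im=np.hstack([c(t,rack+[0,0,.06]),c(s,rack+[0,0,.06])]); cv2.imwrite("pics/c3.png",im[...,::-1])
E
```

```text
t: 8.18
position: [0.48, 0.2309, 0.3299]
tcp_rot: [0.934, 2.996, 0.005]
force: [1.1, 0.9, -0.1]
finger_gap: 0.0512
grasp_force: 0.0
[0.48262166 0.2276398  0.32678229] 0.05118598529456667
rack [0.437008 0.381768 0.      ]
t drawer_handle 0.55 [170.7 210.8] 841 [0.422 0.389 0.06 ]
s drawer_handle 0.81 [234.4 163.8] 212 [0.4   0.367 0.06 ]
132 177 [array([166.5, 213.6]), array([167.5, 213.9]), array([176.2, 200.6]), array([177.1, 201.1])]
202 132 [array([236.4, 156.4]), array([236.4, 160.4]), array([249.1, 160.2]), array([249.1, 164.3])]
```

View pics/c3.png

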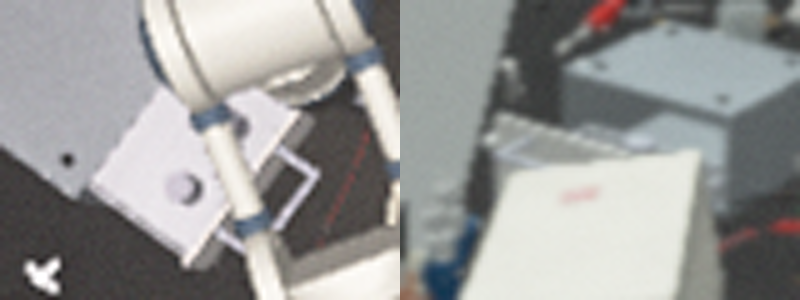

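The drawer is out. One coupler is at crop (183,187) and the other, partly hidden by the arm, is at (238,122). I need to clear the view.

```bash
python3 -m creep '[[[-6,-3,-3,0,0,0,0.2],[-10,-6,-3,0,0,0,0.2],[-14,-9,-3,0,0,0,0.2],[-14,-9,-3,0,0,0,0.2]]]'
python3 - <<'E'
from h import *
t=cams.camera("top"); st=status.get_state(); print(st["position"],st["finger_gap"])
for o in("coupler","short_cap","drawer_handle"):
    for r in silhouettes(t,o)[:2]:
            ys,xs=np.nonzero(r["region"]);print(o,round(r["conf"],2),np.round(r["position"],1),r["region"].sum(), (xs.min(),xs.max(),ys.min(),ys.max()))
cv2.imwrite("pics/c4.png",cv2.resize(t["frame"][180:228,140:204],(800,600),interpolation=cv2.INTER_CUBIC)[...,::-1])
E
```

```text
t: 9.07
position: [0.5431, 0.0753, 0.3568]
tcp_rot: [-0.943, -2.997, 0.001]
force: [-0.7, -0.2, 0.5]
finger_gap: 0.0511
grasp_force: 0.0
[0.54269768 0.0769238  0.35688582] 0.05111965598404845
coupler 0.55 [179.1 199.5] 27 (np.int64(175), np.int64(180), np.int64(199), np.int64(204))
drawer_handle 0.56 [170.3 210.5] 1075 (np.int64(150), np.int64(194), np.int64(186), np.int64(230))
```

View pics/c4.png

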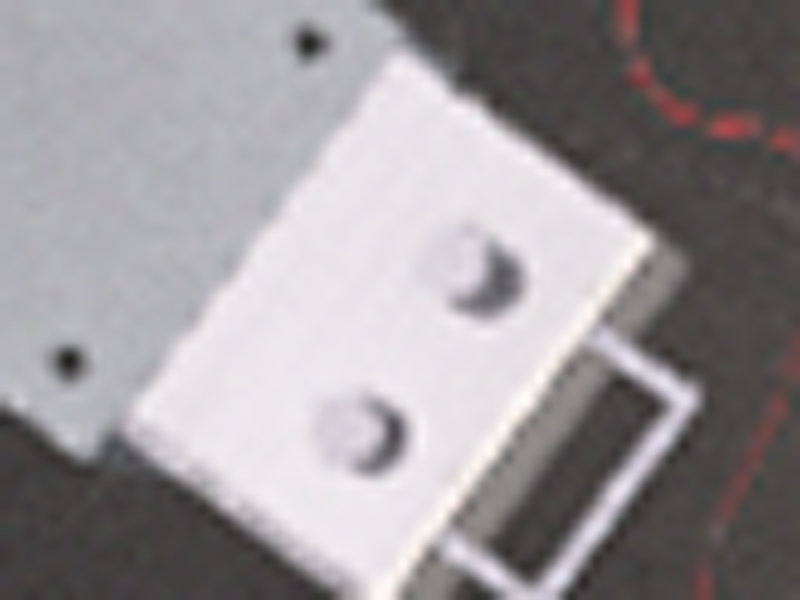

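The 12.5x view shows the drawer fully out. The taller coupler, with the longer dark flank, has its top at (460,257), and the network agrees. The short cap's top is at (348,428). Both match the predicted peg positions.

Run:
```python
from h import *
t=cams.camera("top")
a=atz(t,(176.8,200.6),.082);b=atz(t,(167.8,214.2),.062);h=atz(t,(189.4,219.4),.08);print(a,b,np.linalg.norm((a-b)[:2]),h)
delta([.466,.361,.25],toolR([0,0,-1],[.562,.827,0]))
```

```text
[0.46673311 0.35860473 0.082     ] [0.40609275 0.40072671 0.062     ] 0.07383437146150719 [0.38377768 0.29834462 0.08      ]
shift cm [22.32 18.87 10.72] turn [ 0.0004 -0.0001 -0.0075]
```

```bash
python3 -m creep '[[[5,4,1,0,0,0,0],[9.5,8,3,0,0,0,0],[14,12,6,0,0,0,0],[18.5,16,9,0,0,0,0],[22.3,18.9,10.7,0,0,0,0],[22.3,18.9,10.7,0,0,0,0],[22.3,18.9,10.7,0,0,0,0],[22.3,18.9,10.7,0,0,0,0]]]'
python3 - <<'E'
from h import *
delta([.466,.3605,.115],toolR([0,0,-1],[.562,.827,0]))
E
```

```text
t: 10.32
position: [0.468, 0.3591, 0.2513]
tcp_rot: [0.94, 2.996, 0.002]
force: [0.6, 0.4, 0.4]
finger_gap: 0.0426
grasp_force: 0.0
shift cm [ 0.26 -0.02 13.63] turn [ 0.0017  0.001  -0.0109]
```

```bash
python3 -m creep '[[[0.1,0,4,0,0,0,0],[0.1,0,8,0,0,0,0],[0.1,0,10.5,0,0,0,0],[0.1,0,12.5,0,0,0,0],[0.1,0,13.6,0,0,0,0],[0.1,0,13.6,0,0,0,0],[0.1,0,13.6,0,0,0,0]]]'
```

```text
t: 11.2
position: [0.4693, 0.3621, 0.1222]
tcp_rot: [0.938, 2.991, 0.016]
force: [-2.6, 3.1, 22.8]
finger_gap: 0.0428
grasp_force: 10.1
```

```bash
python3 -m creep '[[[0,0,0,0,0,0,-1],[0,0,0,0,0,0,-1],[0,0,0,0,0,0,-1],[0,0,0,0,0,0,-1],[0,0,0,0,0,0,-1]]]' 70
```

```text
t: 11.82
position: [0.469, 0.3618, 0.1207]
tcp_rot: [0.938, 2.992, 0.015]
force: [-2.7, 1.0, 17.8]
finger_gap: 0.0262
grasp_force: 67.6
```

```bash
python3 -m creep '[[[0,0,-1,0,0,0,-1],[0,0,-2,0,0,0,-1],[0,0,-2,0,0,0,-1]]]'
```

```text
t: 12.2
position: [0.4671, 0.3602, 0.1349]
tcp_rot: [0.939, 2.997, 0.001]
force: [-0.1, -0.1, -1.3]
finger_gap: 0.0267
grasp_force: 69.0
```

```bash
python3 -m creep '[[[0,0,-4,0,0,0,-1],[0,0,-9,0,0,0,-1],[0,0,-15,0,0,0,-1],[0,0,-20,0,0,0,-1],[0,0,-23,0,0,0,-1],[0,0,-23,0,0,0,-1]]]'
python3 - <<'E'
from h import *
t=cams.camera("top");s=cams.camera("side")
cv2.imwrite("pics/c5.png",np.hstack([cv2.resize(t["frame"][175:235,135:215],(400,300),interpolation=3),cv2.resize(s["frame"][80:140,205:285],(400,300),interpolation=3)])[...,::-1])
st=status.get_state();print(st["position"],proj(s,st["position"]),st["q"])
b=np.radians(-29)
delta([.45,-.45,.36],toolR([0,0,-1],[np.cos(b),np.sin(b),0]))
E
```

```text
t: 12.95
position: [0.467, 0.3604, 0.3665]
tcp_rot: [0.938, 2.995, 0.006]
force: [1.4, 0.6, -2.0]
finger_gap: 0.0264
grasp_force: 69.0
[0.46673996 0.36024029 0.36197036] [250.1393588   97.83229687] [ 5.99660156e-01  8.49163027e-02  1.13385601e+00 -8.76100038e-05
  1.92524920e+00 -3.64158789e-01]
shift cm [-44.84 -67.5    0.32] turn [-2.4000e-03  1.0000e-03  1.4699e+00]
```

View pics/c5.png

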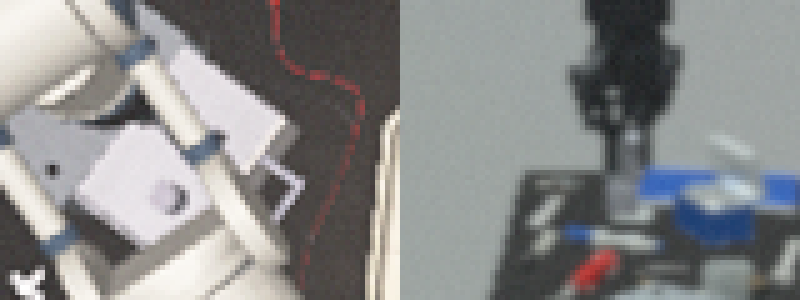

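The coupler hangs in the fingers (side crop, around (625,195)), and the short cap still stands in the drawer (top crop (170,195)).

```bash
python3 -m creep '[[[-3,-4.5,0,0,0,0.1,-1],[-6,-9,0,0,0,0.2,-1],[-9.2,-13.8,0,0,0,0.3,-1],[-12.4,-18.6,0,0,0,0.4,-1],[-15.7,-23.6,0,0,0,0.51,-1],[-19,-28.6,0,0,0,0.62,-1],[-22.3,-33.6,0,0,0,0.73,-1],[-25.6,-38.6,0,0,0,0.84,-1],[-28.6,-43.2,0,0,0,0.94,-1],[-31,-47,0,0,0,1.03,-1]]]'
python3 - <<'E'
from h import *
b=np.radians(-29)
delta([.45,-.45,.36],toolR([0,0,-1],[np.cos(b),np.sin(b),0]))
E
```

```text
t: 14.3
position: [0.4526, -0.2046, 0.3606]
tcp_rot: [-2.295, -2.139, 0.003]
force: [0.3, -0.5, -1.0]
finger_gap: 0.0264
grasp_force: 69.5
shift cm [-2.449e+01  1.470e+00  1.000e-02] turn [-0.0049 -0.0009  0.4358]
```

```bash
python3 -m creep '[[[-5,0.3,0,0,0,0.1,-1],[-10,0.6,0,0,0,0.2,-1],[-15,0.9,0,0,0,0.3,-1],[-20,1.2,0,0,0,0.4,-1],[-24,1.4,0,0,0,0.436,-1],[-24,1.4,0,0,0,0.436,-1],[-24,1.4,0,0,0,0.436,-1]]]'
python3 - <<'E'
from h import *
b=np.radians(-29)
nz=np.array([-.364,-.214,.906]); nz/=np.linalg.norm(nz); nip=np.array([.536,-.478,.062])
delta(nip+nz*(.105+.06),toolR(-nz,[np.cos(b),np.sin(b),0]))
delta(nip+nz*(.105+.13),toolR(-nz,[np.cos(b),np.sin(b),0]))
E
```

```text
t: 15.18
position: [0.4514, -0.4426, 0.3615]
tcp_rot: [-2.7, -1.598, 0.001]
force: [0.2, 0.2, -0.3]
finger_gap: 0.0263
grasp_force: 69.6
shift cm [-5.05  5.61 14.97] turn [-0.2183  0.3782  0.0448]
shift cm [-7.58  4.07  8.63] turn [-0.2183  0.3782  0.0448]
```

```bash
python3 -m creep '[[[-2,1,2,-0.05,0.08,0.01,-1],[-4,2,4,-0.1,0.17,0.02,-1],[-6,3,7,-0.15,0.26,0.03,-1],[-7.6,4.1,8.6,-0.2,0.35,0.04,-1],[-7.6,4.1,8.6,-0.218,0.378,0.045,-1],[-6.3,4.9,12,-0.218,0.378,0.045,-1],[-5.05,5.6,15,-0.218,0.378,0.045,-1],[-5.05,5.6,15,-0.218,0.378,0.045,-1],[-5.05,5.6,15,-0.218,0.378,0.045,-1]]]'
python3 - <<'E'
from h import *
b=np.radians(-29)
nz=np.array([-.364,-.214,.906]); nz/=np.linalg.norm(nz); nip=np.array([.536,-.478,.062])
t=cams.camera("top");s=cams.camera("side");st=status.get_state();print(st["q"])
delta(nip+nz*(.105+.06),toolR(-nz,[np.cos(b),np.sin(b),0]))
z=R.from_rotvec(st["tcp_rot"]).as_matrix()[:,2]; 
for l in(.039,.105): print(l,proj(s,np.array(st["position"])+z*l),proj(t,np.array(st["position"])+z*l))
print("nip s",[proj(s,nip+nz*k).round(1) for k in(0,.033)],"t",[proj(t,nip+nz*k).round(1) for k in(0,.033)])
u,v=proj(s,nip+nz*.05).astype(int);x,y=u-32,v-24;print("side org",x,y)
cv2.imwrite("pics/c6.png",cv2.resize(s["frame"][y:y+48,x:x+64],(800,600),interpolation=cv2.INTER_CUBIC)[...,::-1])
for o in("coupler","nipple"):
  for n,p in(("s",s),("t",t)):
    for r in silhouettes(p,o)[:1]: print(n,o,round(r["conf"],2),np.round(r["position"],1),r["region"].sum())
E
```

```text
t: 16.3
position: [0.4768, -0.5136, 0.2167]
tcp_rot: [-2.671, -1.503, -0.679]
force: [0.7, 0.0, -1.4]
finger_gap: 0.0265
grasp_force: 69.6
[-1.03529312  0.32383669  1.16405987  0.43718305  1.63683638 -0.45576965]
shift cm [-0.14 -0.23  0.51] turn [0.0066 0.0034 0.0033]
0.039 [249.06648692 264.10528683] [377.70690749 196.71689226]
0.105 [258.67143247 280.2137663 ] [369.86334048 192.81767432]
nip s [array([266.2, 294.8]), array([261.9, 287.6])] t [array([362.4, 190. ]), array([366. , 191.7])]
side org 227 259
s coupler 0.67 [255.8 275.5] 156
s nipple 0.51 [267.3 292.6] 42
t nipple 0.59 [338.9 161.2] 123
```

View pics/c6.png

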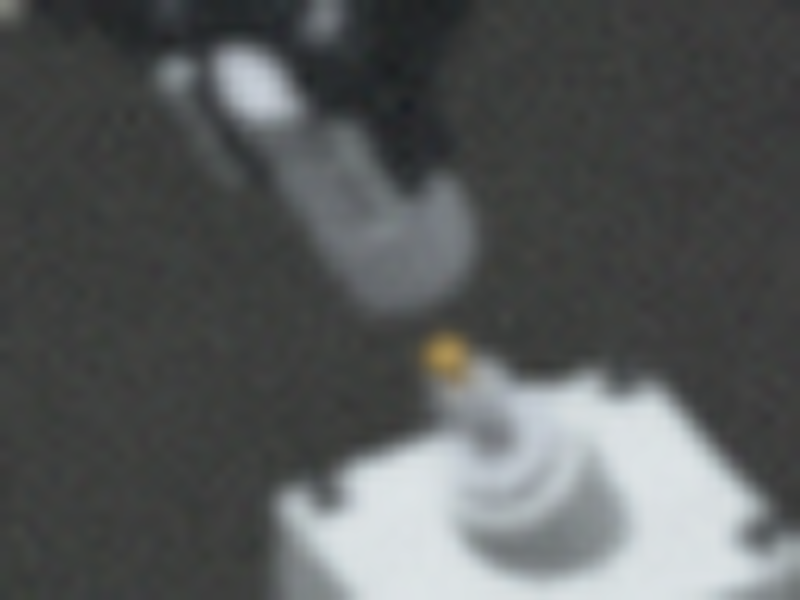

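The 12.5x side view shows the coupler mouth near (418,265), the gold pin tip at (445,355) and the collar around (515,460). The coupler axis looks about 4 mm right of the nipple axis in the image, so I'll fit the offset numerically.

```bash
cat > fit.py <<'E'
from h import *
from scipy.optimize import minimize
def cyl(Rt,p,dx,dy,L,r=.014,h=.066):
    a=np.linspace(0,2*np.pi,40); C=np.c_[dx+r*np.cos(a),dy+r*np.sin(a),0*a]
    X=np.vstack([C+[0,0,L],C+[0,0,L-h]]); return X@Rt.T+p
def fitc(s,st,show=True):
    Rt=R.from_rotvec(st["tcp_rot"]).as_matrix(); p=np.array(st["position"]); K=8
    m=proj(s,p+Rt[:,2]*.1); x,y=(m-24).astype(int)
    g=cv2.cvtColor(s["frame"],cv2.COLOR_RGB2GRAY)[y:y+48,x:x+48]; f=s["frame"][y:y+48,x:x+48].astype(int)
    G=cv2.resize(g,None,fx=K,fy=K,interpolation=cv2.INTER_CUBIC).astype(float)
    def P(X): return (np.array([proj(s,q) for q in X])-[x,y]+.5)*K-.5
    ax=P([p+Rt[:,2]*.085,p+Rt[:,2]*.105]); d=(ax[1]-ax[0])/np.linalg.norm(ax[1]-ax[0])
    yy,xx=np.mgrid[:48*K,:48*K]; al=(xx-ax[0][0])*d[0]+(yy-ax[0][1])*d[1]; pe=(xx-ax[0][0])*-d[1]+(yy-ax[0][1])*d[0]
    end=al.flat[0]*0+((ax[1]-ax[0])@d)
    win=(al>0)&(al<end+9*K)&(abs(pe)<10*K)
    def mask(v):
        M=np.zeros(G.shape,np.uint8); cv2.fillConvexPoly(M,cv2.convexHull(P(cyl(Rt,p,v[0]/1e3,0,.105+v[1]/1e3)).astype(np.float32)).astype(np.int32),255)
        return cv2.GaussianBlur(M,(0,0),K*.7)/255.
    B=np.median(G[win&(al>end+7*K)])
    F=np.percentile(G[win&(al<end)],60)
    def cost(v):
        M=mask(v); w=win; A=np.c_[M[w],1-M[w]]; r=A@[F,B]-G[w]; return np.minimum(r**2,900).mean()
    best=min(((cost((a,b)),a,b) for a in np.arange(-8,8.1,1) for b in np.arange(-8,8.1,1)))
    r=minimize(cost,best[1:],method="Nelder-Mead",options=dict(initial_simplex=[[best[1],best[2]],[best[1]+1,best[2]],[best[1],best[2]+1]],xatol=.05))
    print("F,B",F,B,"grid",best,"fit dx,dL mm",r.x,r.fun); return r.x
def gold(p,c,w=14):
    f=p["frame"].astype(float); x,y=np.array(c).astype(int); q=f[y-w:y+w,x-w:x+w]; k=np.clip(q[...,0]-q[...,2]-35,0,None); 
    yy,xx=np.mgrid[y-w:y+w,x-w:x+w]; dd=np.hypot(xx-c[0],yy-c[1])<5; k=k*dd; return np.array([(k*xx).sum(),(k*yy).sum()])/k.sum(),k.sum()
E
python3 - <<'E'
from fit import *
s=cams.camera("side");t=cams.camera("top");st=status.get_state()
fitc(s,st)
print("gold side",gold(s,(262.6,287.6)),"top",gold(t,(366,192)))
nz=np.array([-.364,-.214,.906]);nip=np.array([.536,-.478,.062]);print(proj(s,nip+nz*.031))
E
```

```text
F,B 107.0 63.0 grid (np.float64(89.62423952713834), np.float64(5.0), np.float64(1.0)) fit dx,dL mm [4.55322266 0.7277832 ] 88.74959586655636
gold side (array([262.17889908, 286.9587156 ]), np.float64(218.0)) top (array([365.29411765, 191.58823529]), np.float64(85.0))
[262.14328084 288.02671453]
```

Run:
```python
from fit import *
s=cams.camera("side");t=cams.camera("top");st=status.get_state()
gs,gt=gold(s,(262.2,287))[0],gold(t,(365.5,191.7))[0]
X,e=tri(t,gt,s,gs); print(gs,gt,X,e)
nz=np.array([-.364,-.214,.906])
for z in(.088,.090,.092): print(z,atz(s,gs,z),atz(t,gt,z))
for k in(.030,.033): print("nip",X-nz*k)
# manifold axis check: symmetric plane through manifold centre
c=np.array([.546,-.471,0]); y=np.array([-.508,.861,0]); print("lateral offset of tip from manifold mid-plane",(X-c)@y)
Rt=R.from_rotvec(st["tcp_rot"]).as_matrix(); print("tool z",Rt[:,2],"x",Rt[:,0])
```

```text
[262.20560748 286.93457944] [365.28915663 191.60240964] [ 0.52466602 -0.48206907  0.09138007] 0.0003395964019826367
0.088 [ 0.52494084 -0.47819139  0.088     ] [ 0.52498599 -0.4830876   0.088     ]
0.09 [ 0.52487804 -0.48046421  0.09      ] [ 0.52469548 -0.48248921  0.09      ]
0.092 [ 0.52481523 -0.48273703  0.092     ] [ 0.52440497 -0.48189081  0.092     ]
nip [ 0.53558602 -0.47564907  0.06420007]
nip [ 0.53667802 -0.47500707  0.06148207]
lateral offset of tip from manifold mid-plane 0.001307189022943958
tool z [ 0.3662216   0.21090733 -0.90631112] x [0.44976478 0.8125278  0.3708237 ]
```

```bash
cat > go.py <<'E'
import sys; from fit import *
b=np.radians(-29); nz=np.array([-.364,-.214,.906]); nz/=np.linalg.norm(nz); nip=np.array([.5362,-.4753,.0622])
Rm=toolR(-nz,[np.cos(b),np.sin(b),0])
def tgt(k,dx=.0045,L=.1055): delta(nip+nz*k-Rm@[dx,0,L],Rm)
E
python3 -c "
from go import *
tgt(.04); tgt(.033)"
```

```text
shift cm [-0.23 -0.25  2.24] turn [0.0034 0.0016 0.0009]
shift cm [-0.23 -0.25  2.94] turn [0.0034 0.0016 0.0009]
```

```bash
python3 -m creep '[[[-0.23,-0.25,0,0.003,0.002,0,-1],[-0.23,-0.25,1.2,0.003,0.002,0,-1],[-0.23,-0.25,2.2,0.003,0.002,0,-1],[-0.23,-0.25,2.2,0.003,0.002,0,-1],[-0.23,-0.25,2.2,0.003,0.002,0,-1]]]'
python3 - <<'E'
from go import *
s=cams.camera("side");st=status.get_state(); tgt(.04)
fitc(s,st)
x,y=proj(s,nip+nz*.045).astype(int)-[32,24];print(x,y)
cv2.imwrite("pics/c7.png",cv2.resize(s["frame"][y:y+48,x:x+64],(800,600),interpolation=cv2.INTER_CUBIC)[...,::-1])
E
```

```text
t: 17.42
position: [0.4814, -0.5099, 0.1926]
tcp_rot: [-2.666, -1.499, -0.679]
force: [0.4, 0.1, -1.4]
finger_gap: 0.0265
grasp_force: 69.6
shift cm [-0.03 -0.02  0.04] turn [ 0.0006 -0.0003  0.0015]
F,B 105.0 188.0 grid (np.float64(599.5198126353397), np.float64(-2.0), np.float64(8.0)) fit dx,dL mm [ 1.3782959  12.06463623] 590.2021189415372
228 260
```

View pics/c7.png

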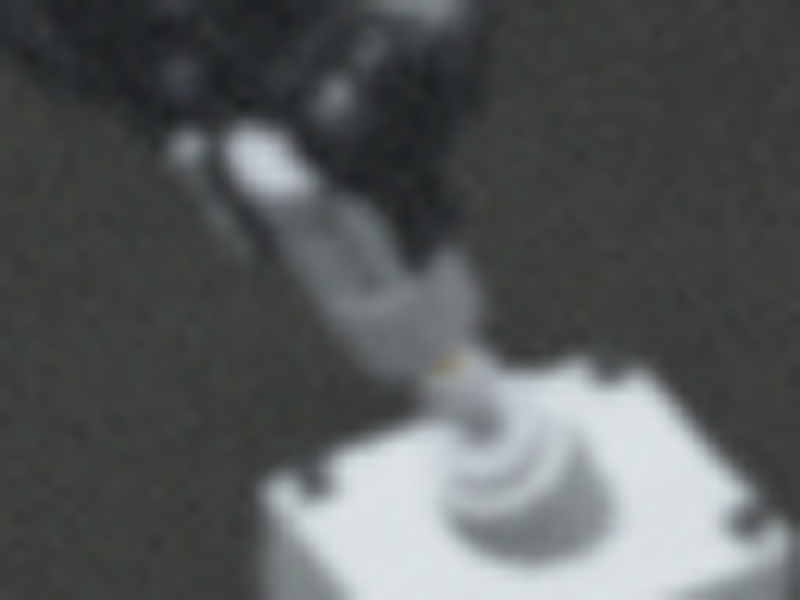

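The coupler now sits right above the pin: mouth centre around (425,330), pin (445,362) and collar (505,460) are collinear along the tilt. I'll descend with force checks.

```bash
python3 -m creep '[[[0,0,0.5,0,0,0,-1],[0,0,1,0,0,0,-1],[0,0,1.3,0,0,0,-1],[0,0,1.3,0,0,0,-1]]]'; python3 -c "
from go import *
s=status.get_state(); print(R.from_rotvec(s['tcp_rot']).inv().apply(s['force'])); tgt(.0)"
```

```text
t: 17.98
position: [0.486, -0.507, 0.1803]
tcp_rot: [-2.666, -1.498, -0.678]
force: [0.1, 0.4, -0.6]
finger_gap: 0.0265
grasp_force: 69.6
[ 0.16253552 -0.25999541  0.67307142]
shift cm [-0.02  0.02  2.66] turn [-0.0004 -0.0008  0.001 ]
```

```bash
python3 -m creep '[[[0,0,0.3,0,0,0,-1],[0,0,0.6,0,0,0,-1],[0,0,0.6,0,0,0,-1]]]'; python3 -c "
from go import *
s=status.get_state(); print(R.from_rotvec(s['tcp_rot']).inv().apply(s['force'])); tgt(.0)"
```

```text
t: 18.35
position: [0.4881, -0.5058, 0.175]
tcp_rot: [-2.666, -1.498, -0.678]
force: [-0.3, 0.9, -1.0]
finger_gap: 0.0264
grasp_force: 69.6
[ 0.23151657 -0.91016256  0.9927398 ]
shift cm [-0.02  0.01  2.08] turn [-0.0003 -0.0007  0.001 ]
```

```bash
python3 -m creep '[[[0,0,0.3,0,0,0,-1],[0,0,0.6,0,0,0,-1],[0,0,0.8,0,0,0,-1],[0,0,0.8,0,0,0,-1]]]'; python3 -c "
from go import *
s=status.get_state(); print(R.from_rotvec(s['tcp_rot']).inv().apply(s['force'])); tgt(.0)"
```

```text
t: 18.85
position: [0.4912, -0.5042, 0.169]
tcp_rot: [-2.667, -1.499, -0.679]
force: [-1.5, 0.9, 3.9]
finger_gap: 0.0265
grasp_force: 70.3
[ 1.45125166 -0.95834704 -3.87144822]
shift cm [-0.06 -0.03  1.38] turn [ 0.0009 -0.0007  0.0017]
```

```bash
python3 -m creep '[[[0,0,0.3,0,0,0,-1],[0,0,0.6,0,0,0,-1],[0,0,0.9,0,0,0,-1],[0,0,0.9,0,0,0,-1]]]' 100; python3 -c "
from go import *
s=status.get_state(); print(R.from_rotvec(s['tcp_rot']).inv().apply(s['force'])); tgt(.0)"
```

```text
t: 19.35
position: [0.4947, -0.5026, 0.1604]
tcp_rot: [-2.668, -1.499, -0.679]
force: [0.6, -1.8, 4.0]
finger_gap: 0.0261
grasp_force: 99.1
[ 0.30978809  2.21237911 -3.76419572]
shift cm [-0.02 -0.05  0.45] turn [ 0.0016 -0.      0.0014]
```

```bash
python3 -m creep '[[[0,0,0.3,0,0,0,-1],[0,0,0.5,0,0,0,-1],[0,0,0.5,0,0,0,-1]]]'; python3 -c "
from go import *
s=status.get_state(); print(R.from_rotvec(s['tcp_rot']).inv().apply(s['force'])); tgt(.0)"
```

```text
t: 19.73
position: [0.4962, -0.5017, 0.1566]
tcp_rot: [-2.668, -1.499, -0.679]
force: [-2.0, -1.6, 7.0]
finger_gap: 0.0261
grasp_force: 99.1
[ 0.35724131  0.65190885 -7.41014681]
shift cm [-0.02 -0.06  0.03] turn [0.0019 0.0003 0.0016]
```

```bash
python3 -m creep '[[[0,0,0.2,0,0,0,-1],[0,0,0.4,0,0,0,-1],[0,0,0.4,0,0,0,-1]]]'; python3 -c "
from go import *
s=status.get_state(); print(R.from_rotvec(s['tcp_rot']).inv().apply(s['force']),s['ft_torque']); tgt(.0)"
```

```text
t: 20.1
position: [0.4969, -0.5013, 0.1554]
tcp_rot: [-2.669, -1.501, -0.678]
force: [-8.4, -0.2, 14.2]
finger_gap: 0.0258
grasp_force: 100.8
[  1.36966996  -3.86518494 -15.93965112] [0.58132301 0.69084691 0.36464588]
shift cm [-0.04 -0.06 -0.11] turn [0.0024 0.0015 0.0024]
```

```bash
python3 -m creep '[[[0,0,0.2,0,0,0,-1],[0,0,0.3,0,0,0,-1],[0,0,0.3,0,0,0,-1],[0,0,0.3,0,0,0,-1]]]'
python3 - <<'E'
from go import *
s=status.get_state(); print(R.from_rotvec(s['tcp_rot']).inv().apply(s['force']),s['ft_torque']); tgt(.0)
p=cams.camera("side"); x,y=proj(p,nip+nz*.03).astype(int)-[32,24]
cv2.imwrite("pics/c8.png",cv2.resize(p["frame"][y:y+48,x:x+64],(800,600),interpolation=cv2.INTER_CUBIC)[...,::-1])
E
```

```text
t: 20.6
position: [0.497, -0.5013, 0.1554]
tcp_rot: [-2.67, -1.502, -0.677]
force: [-16.0, 1.4, 24.0]
finger_gap: 0.0255
grasp_force: 101.8
[  2.82534333  -8.92138001 -27.28155889] [1.27400463 1.49406463 0.80704602]
shift cm [-0.05 -0.07 -0.12] turn [0.0032 0.0028 0.0031]
```

View pics/c8.png

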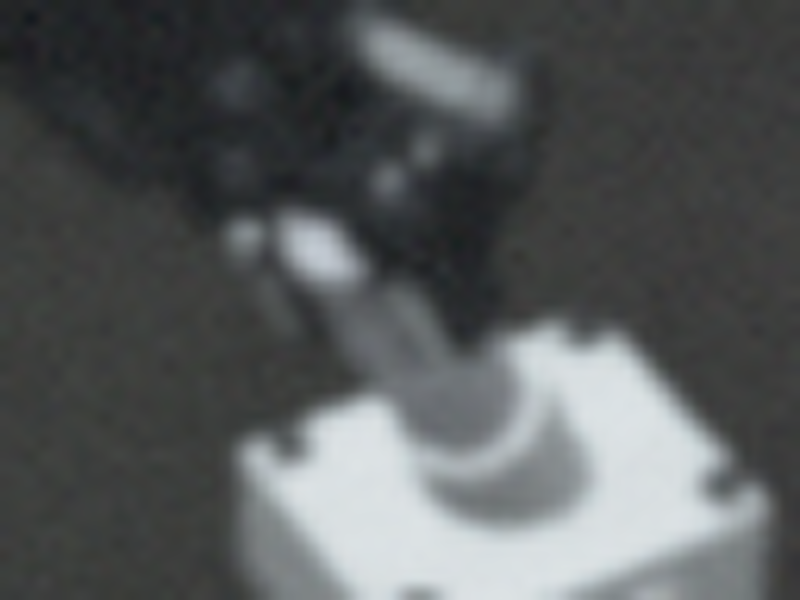

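The coupler mouth now sits on the collar at about (460,440). There was no further travel under 27 N, so it is fully home. I'm handing the job in.

```bash
python3 -c "
from h import *
s=status.get_state();print(s['t'],s['force'],s['grasp_force'],abs(np.array(s['dq'])).max()); print(arm.finish_job())"
```

```text
20.65 [-17.08687636   2.34323129  24.54415403] 101.8315851688385 0.0026913369981724678
the job is handed in; nothing more can be done
None
```

I pulled the drawer out to its stop and left it out, and the taller coupler is pressed onto the nipple and held there with about 27 N; I handed the job in at 20.65 s, but the hand-in gave no verdict and I did not re-check the bench items or short cap at the end.

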